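# Lock the reagent bottle in its storage bay

### The job

Pick up the glass reagent bottle, set it down upright on the white plate in front of the roofed storage bay and let go of it; then slide it, still standing, all the way into the bay under the roof. Finally slide the steel bolt across the mouth of the bay until its tip is fully home in the keeper. Leave the other things on the bench where they are.

Things in the scene. Friction and masses are not known exactly. Their poses are not given: they have to be found in the camera images.
- bottle: The reagent bottle: clear glass, the only wide bottle with a screw cap; 110 mm tall, 0.13 to 0.27 kg. Round body 56 mm across; the cap, 39 mm across, takes the top 20 mm. Origin: centre of the underside, z up. It starts on the bench to the right, in a row with a beaker and a slim capped tube, in any order, 110 mm apart or more; a corner of the shaker's tray, 0.35 m high, stands behind the row.
- bay: The storage bay, white painted metal, fixed to the bench; place and yaw vary. Origin on the bench under the middle of the bay; x points into the bay, away from the robot, y left along the bolt, z up. Base plate 6 mm thick, x -130 to +40 mm, 126 mm wide, its front part an open sill. Side walls: inner faces y +-35 mm, x -32 to +38 mm, up to z 66 mm. Back wall's inner face at x +30 mm.
- sill (a point): Top of the open plate in front of the bay, on its middle line, 80 mm in front of the bay's origin, z = 6 mm: a good place to set the bottle down. Axes as the bay.
- bay_floor (a point): Floor of the bay right above its origin, z = 6 mm: where the middle of the bottle's underside shall end. The bottle meets the back wall 2 mm beyond; the bolt passes in front of it only if it is less than 8 mm short. Axes as the bay.
- bolt_knob (a point): Middle of the grip of the bolt's upright round knob, 16 mm across, 32 mm tall, its top 16 mm above this point (bench height of this point 88 mm); it stands on the bolt's bar and moves with it. Axes as the bay.
- bolt_tip (a point): Centre of the tip of the bolt, a round steel bar 12 mm across and 139 mm long at 48 mm above the bench, crossing the mouth along the bay's y axis; its leading end.
- keeper (a point): Centre of the mouth of the keeper, a square steel eye (hole 15 mm) on the right of the bay's mouth, 42 mm in front of the bay's origin, 48 mm up. Keeper (22 mm long) and, on the left, two guides (bay y 35 to 47 and 57 to 69 mm) are 26 mm deep and 62 mm high and leave the mouth 70 mm wide. The bolt enters along the bay's -y axis.
- bolt (a joint): Travel of the bolt, m: 0 drawn back (to the left, +y of the bay), 0.082 tip at the keeper's mouth, 0.100 fully home at its stop, tip 18 mm inside the keeper. It slides with 2 to 4 N and stays where it is left.
- roof_edge (a point): Middle of the roof's front lower edge, 20 mm in front of the bay's origin, 124 mm above the bench. The roof is 6 mm thick, 82 mm wide, and reaches back to the back wall, so a hand on the cap cannot go in with the bottle: push it in from the front, below 45 mm up its body, or it may topple. Axes as the bay.
- beaker_a: Bystander: glass beaker, 60x68x75 mm, loose, in the row with the bottle. Origin: centre of the underside.
- tube_a: Bystander: slim capped plastic tube standing up, 34 mm across, 108 mm tall, loose, in the row with the bottle. Origin: centre of the underside.
- dropper: Bystander: small amber dropper bottle, 33 mm across, 104 mm tall, loose, at the far right of the row. Origin: centre of the underside.

How it is judged:
By the outcome, as a careful person would: the job done as asked, in the order asked, and still so for the second after the job is handed in, with the robot touching nothing.
It also fails if it takes over 69 s, if anything falls off the work surface, if the arm or the gripper's body presses on something with over 40 N, if the wrist force passes 120 N, or if a joint passes its speed limit or range.

### The arm

A 7-joint arm with a two-finger parallel gripper is mounted at the origin on the work surface; the furniture and walls round the work are solid. World frame = base frame: x ahead of the robot, y to its left, z up, the work surface at z = 0. Lengths are in m, angles in rad, forces in N, time in s.
With the tool pointing down it reaches from about 0.4 to 0.875 m from the base axis. Payload 4.4 kg.
Tool frame: the origin (TCP) lies midway between the tips of the shut fingers; the grasp point (between the pads) lies 19 mm behind it; z points along the fingers, y is the line along which they close (so a half turn about z gives the same grasp; the last joint's range is limited). The gripper opens to 85 mm and grips with 20 to 120 N. Pads are 22 mm wide; open, the fingers measure 114 mm over their backs; the gripper's body (76 mm by 85 mm) begins 54 mm behind the grasp point. The pads swing forward as they close: fully open they stand 13 mm farther back than shut.
Start: joints at [1.229, 0.628, 0.038, 1.517, -0.027, 0.996, -0.02], TCP at [0.177, -0.625, 0.231] pointing down, gripper open.
Joint ranges: [-3.06, 3.06], [-0.37, 2.12], [-1.25, 1.32], [0.18, 2.47], [-1.1, 4.24], [0.23, 1.98], [-2.94, 2.94]. Speed limits (rad/s): [2.57, 2.57, 3.14, 3.14, 3.14, 3.14, 3.14].

### API

Orientations are given as a unit quaternion [x, y, z, w].
In Python, from station import arm gives the robot as it stands. The module is installed in compiled form; this text tells all that it offers.
- The arm moves only by the tool arm_command, never from a script. Its argument "deltas" is text: rows parted by semicolons, each of 7 numbers parted by spaces: the shift along the tool's x, y, z in cm, then the turn, a rotation vector about the tool's x, y, z in degrees, then the closure, from -1 (fully open) to 1 (shut). In form: dx dy dz ax ay az grip; .... A call has 1 to 8 rows; each row shifts and turns the commanded pose from where the row before left it, along the tool's axes as they then stand; what a row does not reach is not made up. A row lasts 1/8 s, in which the tool goes at most 62.5 mm and 10.7 degrees, less where a joint would pass 70% of its speed; a pose out of reach is approached as far as the arm can. A call is refused whole if a number of a shift passes 6.25 or a number of a turn 10.7, either way. A call with a gripper value outside its range is refused whole. The fingers move at their own pace and stop on an object; "grip_force" is the grip in N (left out, the last holds). Time passes only in rows, so rows that do not move let the fingers close. It gives the time, the measured TCP pose, the force, the opening and the grip force at its end, in the units of the state.
- arm.state(): the state, without advancing time (a new reading comes with each control period).
- arm.snapshot(name): name is "scene" or "top"; returns a dict with "color" (400x640x3 uint8, blue, green, red), "range_z" (400x640 float32, m along the optical axis (not along the pixel's ray), 0 where there is no reading), "mtx" (3x3 intrinsics, pixels), "rvec" (rotation vector, rad) and "tvec" (3), from world to camera coordinates, as OpenCV has them. Camera axes: x right, y down, z forward; pixel columns grow to the right and rows downward; lengths in m; the calibration is good to about 2 mm. A picture is of the moment at which its call begins.
- arm.sign_off(): hands the job in; it is judged then, once.
The state is a dict: "clock": time; "joints": joint angles; "joint_velocities": joint speeds; "joint_efforts": joint torques, N m; "tool_pos": TCP position; "orientation": TCP orientation; "contact_force": force on the tool from outside, world axes, zero at the start; "moment": the same for the moment, N m; "finger_gap": finger opening in m; "grip_force": force on a finger pad.
Only numpy, scipy, OpenCV 4.12 (cv2) and the standard library are available. Lean on these libraries where they do the work, as an engineer would, in place of code of your own. Each camera call takes 0.05 s, during which the arm holds its last target. There are 200 camera calls.

## Working session

There is one attempt and no reset: what is moved stays moved. The work goes in short steps, Python scripts to look and compute and a tool call to move; the robot and the scene stay as the last step left them, time stands still between calls to the robot, and variables do not carry over. Pictures are saved under pics/ and viewed, at most 10 in all, crops included, and the job is handed in when it is done.

Besides the shell and the picture viewer there is one more tool, called after "Request:" in YAML: its name, and indented under it one key for each argument. arm_command: Moves the arm, as the interface text tells. Its arguments: {"type":"object","properties":{"deltas":{"type":"string"},"grip_force":{"type":"number"}},"required":["deltas"]}

```bash
mkdir -p pics; cat > h.py <<'E'
import numpy as np,cv2
from station import arm
def snap(n):
    s=arm.snapshot(n); R,_=cv2.Rodrigues(np.array(s["rvec"],float)); s["R"]=R; s["t"]=np.array(s["tvec"],float).ravel(); s["K"]=np.array(s["mtx"]); return s
def world(s):
    z=s["range_z"].astype(float); v,u=np.mgrid[:400,:640]
    p=np.stack([u,v,np.ones_like(u)],-1)@np.linalg.inv(s["K"]).T*z[...,None]
    w=(p-s["t"])@s["R"]; w[z==0]=np.nan; return w
def ray(s,u,v,h):
    d=s["R"].T@np.linalg.inv(s["K"])@[u,v,1]; c=-s["R"].T@s["t"]; return c+d*(h-c[2])/d[2]
E
python3 - <<'E'
from h import *
for n in("scene","top"):
    s=snap(n); cv2.imwrite(f"pics/{n}0.png",s["color"]); np.savez(f"{n}0.npz",**{k:s[k] for k in("color","range_z","K","R","t")})
    print(n,-s["R"].T@s["t"],s["R"].round(2).tolist())
print(arm.state())
E
```

```text
scene [-0.4612227  -0.53926108  0.59588729] [[0.47, -0.88, -0.02], [-0.38, -0.18, -0.91], [0.8, 0.43, -0.42]]
top [ 0.25058709 -0.00541567  1.3899502 ] [[-0.02, -1.0, 0.02], [-0.98, 0.02, -0.19], [0.19, -0.02, -0.98]]
{'clock': 0.1, 'joints': array([ 1.22920546,  0.62925053,  0.03842676,  1.51826791, -0.02699375,
        0.99630669, -0.01999944]), 'joint_velocities': array([-0.0004852 , -0.00174862, -0.00126731, -0.00096246,  0.00121822,
       -0.00048045,  0.00152798]), 'joint_efforts': array([ 3.78047189e-03, -5.64527929e+01,  1.23108029e+00, -1.93972850e+01,
        1.14027044e-02,  5.43540184e-03, -2.36233450e-05]), 'tool_pos': array([ 0.17688478, -0.62488458,  0.23048276]), 'orientation': array([ 9.90505844e-01,  1.37467953e-01, -1.23765341e-04, -8.48584184e-04]), 'contact_force': array([ 0.50558522, -0.80441941, -0.38217537]), 'moment': array([-0.00626141, -0.01300582,  0.00962731]), 'grip_force': 0.0, 'finger_gap': 0.08534491026424523}
```

View pics/scene0.png

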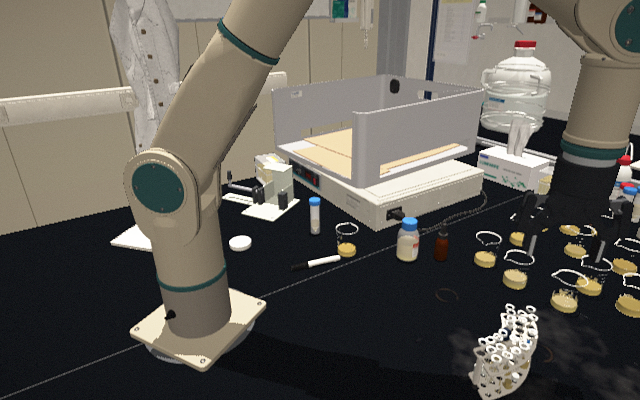

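View pics/top0.png

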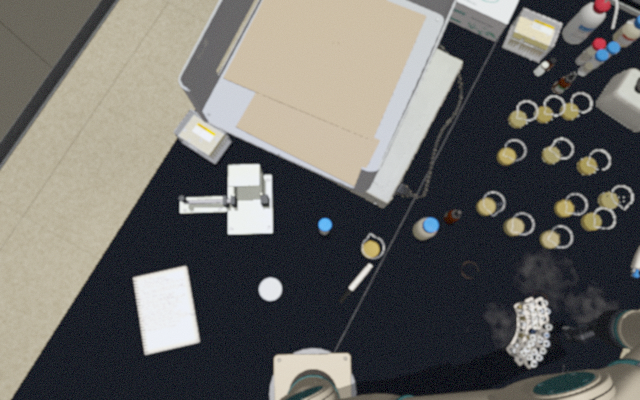

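The scene view shows the tube (315,215), beaker (346,240), bottle (408,240) and dropper (441,243). In the top view the bottle's cap is at (430,226). The bay's roof is at (244,178) and its sill at (250,220), with the bolt running from (182,203) to (235,203).

```bash
python3 - <<'E'
from h import *
D=dict(np.load("top0.npz")); w=world(D); hsv=cv2.cvtColor(D["color"],cv2.COLOR_BGR2HSV)
def blob(m,name,h):
    n,l,st,c=cv2.connectedComponentsWithStats(m.astype(np.uint8))
    for i in range(1,n):
        if st[i,4]>25: print(name,c[i].round(1),st[i,4],'ray',ray(D,*c[i],h)[:2].round(4),'depth',np.nanmedian(w[l==i],0).round(4))
U=np.mgrid[:400,:640][1];V=np.mgrid[:400,:640][0]
blue=(hsv[...,0]>95)&(hsv[...,0]<125)&(hsv[...,1]>120)&(hsv[...,2]>90)&(U<470)&(V>200)&(V<260)
blob(blue,'blue',.109)
reg=(U>175)&(U<285)&(V>158)&(V<245)
gray=hsv[...,2]>120
for nm,lo,hi in(('plate',.0,.014),('roof',.118,.14)):
    m=reg&gray&(w[...,2]>lo)&(w[...,2]<hi)
    blob(m,nm,(lo+hi)/2)
    if nm=='roof':
        n,l,st,c=cv2.connectedComponentsWithStats(m.astype(np.uint8));k=1+st[1:,4].argmax()
        r=cv2.minAreaRect(np.argwhere(l==k)[:,::-1].astype(np.float32));b=cv2.boxPoints(r);print(np.array([ray(D,*q,.130) for q in b]).round(4))
m=reg&(w[...,2]<.03)&gray&(V>207)&(U>222); 
n,l,st,c=cv2.connectedComponentsWithStats(m.astype(np.uint8));k=1+st[1:,4].argmax()
r=cv2.minAreaRect(np.argwhere(l==k)[:,::-1].astype(np.float32));b=cv2.boxPoints(r);print('sill',b.round(1).tolist(),np.array([ray(D,*q,.006) for q in b]).round(4))
np.set_printoptions(linewidth=250)
c=D["color"][160:245,172:284]; z=np.nan_to_num(w[160:245,172:284,2])
a=cv2.resize(c,None,fx=7,fy=7,interpolation=0); cv2.imwrite("pics/bay0.png",a)
print((z[::3,::4]*1000).astype(int))
S=dict(np.load("scene0.npz"));cv2.imwrite("pics/bay0s.png",cv2.resize(S["color"][145:235,215:310],None,fx=6,fy=6,interpolation=cv2.INTER_CUBIC))
E
```

```text
blue [324.8 223.9] 171 ray [ 0.4415 -0.0422] depth [ 0.4442 -0.0428  0.1064]
blue [431.1 224.2] 191 ray [ 0.4351 -0.3246] depth [ 0.4354 -0.3245  0.11  ]
plate [242.2 210. ] 2268 ray [0.5016 0.1903] depth [0.5023 0.177  0.0061]
plate [229.2 191.6] 42 ray [0.5563 0.2279] depth [0.5568 0.2285 0.0056]
plate [204.4 197.7] 96 ray [0.5397 0.2985] depth [0.5394 0.2983 0.0056]
roof [242.9 175.2] 664 ray [0.5729 0.1718] depth [0.573  0.1718 0.13  ]
[[0.5442 0.2105 0.13  ]
 [0.6014 0.2112 0.13  ]
 [0.5999 0.1292 0.13  ]
 [0.5427 0.1292 0.13  ]]
sill [[223.0, 234.0], [223.0, 208.0], [273.0, 208.0], [273.0, 234.0]] [[0.4338 0.2441 0.006 ]
 [0.5088 0.2452 0.006 ]
 [0.506  0.1023 0.006 ]
 [0.4309 0.1026 0.006 ]]
[[  0   3  -7  -1   0   1  -2   0   0   3  39   9   0  -4   3   4   0  -4  -2  -3   0  -2   0   4   0   0   5  -4]
 [  2   0   4  -2   3   3   0   2  -2   6   1  -4   0   2   0   0   0  -3  -2   0   3   8   1  -1   0   0   0   0]
 [ -1   1  -1   1   3  -1  -5   0   1  -3   0   3   1   1 128 131 128 130 127 133 130 125  -5   2   1   0   4  -6]
 [  1   2   0  -6   1  -3   1   0  -2  -3   4  
[... 2243 characters left out ...]
   0   3]
 [  2  -6   0   0   0  -8  -1   0   0   4   1   0   4  -6   3   3   6   6   4   0  10   6   9   8   8  -3   1  -1]
 [  3   2   1  -2   6   3  -4   0  -5   0  -5   1  -1  -1   2   8   6   9   3   7   8   5   5   6   6  -2  -1  -4]
 [  5  -3  -2   3   0   0   1  -3   3   7   4  -3   0  -2   0   0   1   0  -1  -1   0  -2  -1   0   2  -4   0  -1]
 [ -4  -6   2   0  -5   0   1   1  -3   4  -1  -2   4   0   2   0   4  -1  -3  -3   0   6   0  -6   6   0   1   0]
 [ -1   0   1 -10   1   4   0   1  -1  -3  -1   2   1  -2  -3   6   2   2   2   0   0  -6   0  -1   0  -5  -1  -2]
 [  0   4   4   0   2   0   0  -5   2   1   8   3   3  -1  -2   1  -3   4   0   2   3   4   2  -4   1  -4   4  -3]]
```

View pics/bay0.png

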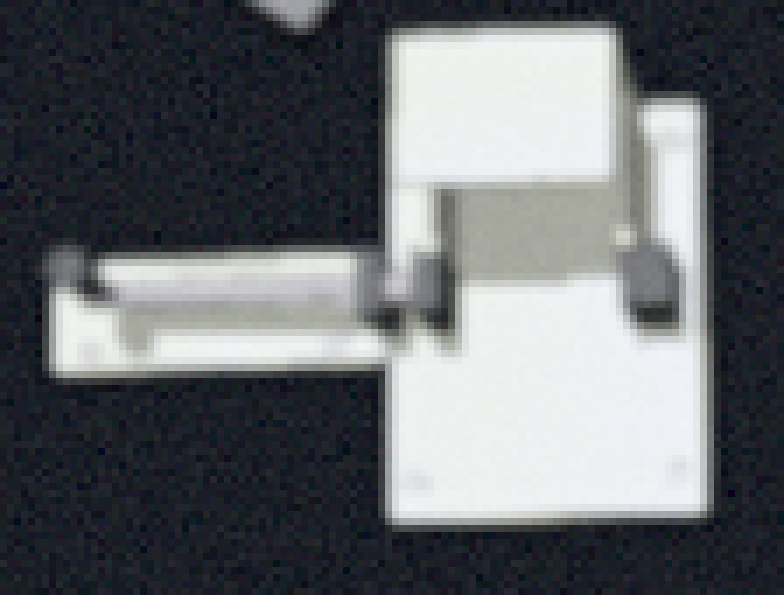

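View pics/bay0s.png

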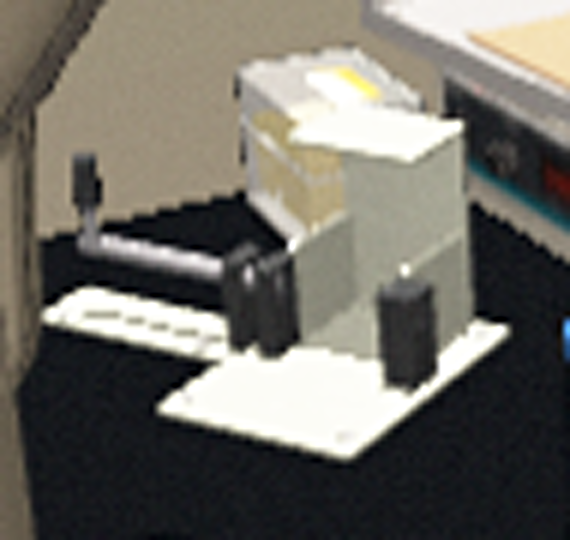

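The bay's yaw is near zero. Its sill spans columns 227 to 273 in the top image and the knob is at about (181.7,196.5). The scene crop shows the bolt drawn back at left and the mouth open.

```bash
python3 - <<'E'
from h import *
D=dict(np.load("top0.npz")); w=world(D); g=cv2.cvtColor(D["color"],cv2.COLOR_BGR2GRAY).astype(float)
def cross(a): # subpixel crossing of 120
    i=np.argmax(np.abs(np.diff(a))); lo,hi=a[max(i-3,0)],a[min(i+4,len(a)-1)]; t=(lo+hi)/2
    for k in range(max(i-2,0),i+3):
        if (a[k]-t)*(a[k+1]-t)<=0: return k+(t-a[k])/(a[k+1]-a[k])
    return np.nan
def line(P,h,ax):
    P=np.array([ray(D,u,v,h) for u,v in P if u==u and v==v]); q=np.polyfit(P[:,1-ax],P[:,ax],1); r=P[:,ax]-np.polyval(q,P[:,1-ax])
    m=abs(r)<.003;q=np.polyfit(P[m,1-ax],P[m,ax],1);mid=P[m,1-ax].mean();return q,np.polyval(q,mid).round(4),mid.round(4)
F=line([(u,228+cross(g[228:242,u])) for u in range(231,270)],.006,0)
L=line([(221+cross(g[v,221:234]),v) for v in range(216,232)],.006,1)
R=line([(266+cross(g[v,266:280]),v) for v in range(180,232)],.006,1)
RF=line([(u,180+cross(g[180:192,u])) for u in range(236,256)],.130,0)
for n,x in zip("F L R RF".split(),(F,L,R,RF)): print(n,x[0],x[1:])
c=ray(D,431.1,224.2,.109)
P=w[(w[...,2]>.13)&(w[...,2]<.45)]; d=np.hypot(*(P[:,:2]-c[:2]).T)
for i in np.argsort(d)[:400:80]: print(P[i].round(3),d[i].round(3))
U=np.mgrid[:400,:640][1];V=np.mgrid[:400,:640][0]
m=(w[...,2]>.085)&(w[...,2]<.13)&(U<195)&(U>170)&(V>185)&(V<210);print('knob',m.sum(),np.nanmedian(w[m],0))
m=(w[...,2]>.05)&(w[...,2]<.14)&(U<470)&(U>440)&(V>195)&(V<230);print('dropper',m.sum(),np.nanmedian(w[m],0))
m=(w[...,2]>.08)&(w[...,2]<.14)&(abs(U-431)<14)&(abs(V-224)<18);print('bottle',m.sum(),np.nanmean(w[m],0),np.nanmin(w[m],0),np.nanmax(w[m],0))
S=dict(np.load("scene0.npz"));h=cv2.cvtColor(S["color"],cv2.COLOR_BGR2HSV)
m=(h[...,0]>95)&(h[...,0]<125)&(h[...,1]>120)&(U>390)&(U<430)&(V>205)&(V<240);u=U[m];v=V[m];print('cap scene',u.mean(),v.min(),v.max(),ray(S,(u.min()+u.max())/2,v.mean(),.10))
E
```

```text
F [-0.01508878  0.43515956] (np.float64(0.4326), np.float64(0.1677))
L [0.00940528 0.22955323] (np.float64(0.2339), np.float64(0.4637))
R [0.01810777 0.09460768] (np.float64(0.1039), np.float64(0.5133))
RF [-0.01447437  0.54718503] (np.float64(0.5448), np.float64(0.1646))
[ 0.53  -0.16   0.349] 0.19
[ 0.524 -0.151  0.213] 0.195
[ 0.57  -0.177  0.352] 0.2
[ 0.521 -0.138  0.245] 0.206
[ 0.599 -0.191  0.198] 0.211
knob 37 [0.51934324 0.33807921 0.10179741]
dropper 111 [ 0.46443498 -0.39730774  0.07345799]
bottle 236 [ 0.43089811 -0.31888372  0.10423026] [ 0.40969147 -0.34071882  0.08009118] [ 0.45343818 -0.29803601  0.11705514]
cap scene 409.318407960199 217 230 [ 0.43536344 -0.32586621  0.1       ]
```

Request:
arm_command:
  deltas: "2 -1.3 0 0 0 0 -1;4 -2.65 0 0 0 0 -1;5 -3.3 0 0 0 0 -1;5 -3.3 0 0 0 0 -1;5 -3.3 0 0 0 0 -1;5 -3.3 0 0 0 0 -1;4.5 -2.95 0 0 0 0 -1;2.5 -1.7 0 0 0 0 -1"

```text
clock: 1.1
tool_pos: [0.4372, -0.3226, 0.231]
orientation: [0.99, 0.14, 0.0, -0.001]
contact_force: [0.3, -0.8, 0.1]
finger_gap: 0.0852
grip_force: 0.0
```

Request:
arm_command:
  deltas: "0 0 0 0 0 -10.6 -1;0 0 0 0 0 -10.6 -1;0 0 0 0 0 -10.6 -1;0 0 0 0 0 -10.6 -1;0 0 0 0 0 -10.6 -1;0 0 0 0 0 -10.6 -1;0 0 0 0 0 -10.6 -1;0 0 0 0 0 -10.6 -1"

```text
clock: 2.1
tool_pos: [0.4349, -0.3257, 0.231]
orientation: [0.636, 0.771, -0.0, -0.0]
contact_force: [-0.1, -0.1, 0.8]
finger_gap: 0.0855
grip_force: 0.0
```

```bash
cat >> h.py <<'E'
from scipy.spatial.transform import Rotation as Ro
def to(p=None):
    s=arm.state(); R=Ro.from_quat(s["orientation"]).as_matrix(); x=np.array(s["tool_pos"])
    print("t",round(s["clock"],2),"pos",x.round(4),"yang",np.degrees(np.arctan2(R[1,1],R[0,1])).round(2),"z",R[:,2].round(4),"F",np.round(s["contact_force"],1),"gap",round(s["finger_gap"],4),"gf",round(s["grip_force"],1),"j",np.round(s["joints"],2))
    if p is not None: print("delta tool cm",(R.T@(np.array(p)-x)*100).round(2))
E
python3 -c "
from h import *
to([.4352,-.325,.046])"
```

```text
t 2.1 pos [ 0.4349 -0.3257  0.231 ] yang 10.95 z [-6.e-04  4.e-04 -1.e+00] F [-0.1 -0.1  0.8] gap 0.0855 gf 0.0 j [ 0.85  0.5  -0.38  1.81  0.23  0.88  0.55]
delta tool cm [ 0.05  0.06 18.5 ]
```

Request:
arm_command:
  deltas: "0 0.1 2 0 0 0 -1;0 0 4 0 0 0 -1;0 0 4 0 0 0 -1;0 0 3 0 0 0 -1;0 0 2 0 0 0 -1;0 0 2 0 0 0 -1;0 0 1 0 0 0 -1;0 0 0.5 0 0 0 -1"

```text
clock: 3.1
tool_pos: [0.4361, -0.3255, 0.0459]
orientation: [0.639, 0.769, -0.0, -0.0]
contact_force: [-1.2, -0.9, 0.0]
finger_gap: 0.0852
grip_force: 0.0
```

Request:
arm_command:
  deltas: "0 0 0 0 0 0 0;0 0 0 0 0 0 0.5;0 0 0 0 0 0 1;0 0 0 0 0 0 1;0 0 0 0 0 0 1;0 0 0 0 0 0 1;0 0 0 0 0 0 1;0 0 0 0 0 0 1"
  grip_force: 30

```text
clock: 4.1
tool_pos: [0.4365, -0.326, 0.0472]
orientation: [0.639, 0.769, -0.0, 0.001]
contact_force: [-1.1, 0.5, 6.2]
finger_gap: 0.0544
grip_force: 32.0
```

```bash
python3 -c "
from h import *
to()"
```

```text
t 4.1 pos [ 0.4365 -0.326   0.0472] yang 10.59 z [ 9.e-04 -9.e-04 -1.e+00] F [-1.1  0.5  6.2] gap 0.0544 gf 32.0 j [ 0.75  0.76 -0.25  1.95  0.38  0.47  0.41]
```

Request:
arm_command:
  deltas: "0 0 -0.3 0 0 0 1;0 0 -1 0 0 0 1;0 0 -2 0 0 0 1;0 0 -3 0 0 0 1;0 0 -4 0 0 0 1;0 0 -3.5 0 0 0 1;0 0 -2 0 0 0 1;0 0 -1 0 0 0 1"
  grip_force: 40

```text
clock: 5.1
tool_pos: [0.4364, -0.3258, 0.2158]
orientation: [0.639, 0.769, 0.0, 0.001]
contact_force: [-0.2, 0.6, -3.2]
finger_gap: 0.0541
grip_force: 42.6
```

```bash
python3 -c "
from h import *
to()
s=snap('top');cv2.imwrite('pics/lift.png',s['color'][100:350,250:560])
w=world(s)
P=w[(w[...,2]>.26)&(w[...,2]<.45)&(w[...,0]>.49)&(w[...,1]>-.45)&(w[...,1]<.1)];P=P[np.argsort(P[:,0])];print(P[:300:40].round(3))"
```

```text
t 5.1 pos [ 0.4364 -0.3258  0.2158] yang 10.6 z [ 0.0014 -0.0011 -1.    ] F [-0.2  0.6 -3.2] gap 0.0541 gf 42.6 j [ 0.85  0.52 -0.38  1.83  0.25  0.84  0.53]
[[ 0.49  -0.303  0.282]
 [ 0.496 -0.303  0.32 ]
 [ 0.521 -0.133  0.351]
 [ 0.522 -0.135  0.311]
 [ 0.524 -0.131  0.266]
 [ 0.525 -0.119  0.335]
 [ 0.527 -0.125  0.302]
 [ 0.536 -0.16   0.352]]
```

View pics/lift.png

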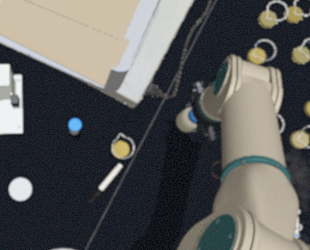

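The crop shows the bottle held under the gripper at (187,120). The beaker and tube are unmoved, and the tray corner at (125,95) lies ahead on the direct path, so I'll go round it on the robot's side.

Request:
arm_command:
  deltas: "1.5 -0.2 -0.5 0 0 0 1;3.5 -0.3 -0.5 0 0 0 1;4 -0.4 0 0 0 0 1;4 -0.3 0 0 0 0 1;4 0.9 0 0 0 0 1;4 0.9 0 0 0 0 1;4 1 0 0 0 0 1;3 0.8 0 0 0 0 1"

```text
clock: 6.15
tool_pos: [0.4067, -0.0435, 0.2238]
orientation: [0.638, 0.77, -0.0, -0.001]
contact_force: [0.1, -0.4, -2.4]
finger_gap: 0.0541
grip_force: 42.7
```

```bash
python3 -c "
from h import *
to([.4837,.1688,.22])"
```

```text
t 6.15 pos [ 0.4067 -0.0435  0.2238] yang 10.73 z [-2.1e-03  6.0e-04 -1.0e+00] F [ 0.1 -0.4 -2.4] gap 0.0541 gf 42.7 j [ 0.39  0.33 -0.45  2.14  0.22  0.71 -0.02]
delta tool cm [19.42 11.52  0.37]
```

Request:
arm_command:
  deltas: "1.5 0.8 0 0 0 0 1;3 1.8 0 0 0 0 1;3.5 2.1 0 0 0 0 1;3.5 2.1 0 0 0 0 1;3.5 2.1 0 0 0 0 1;2.5 1.5 0 0 0 0 1;1.5 0.9 0 0 0 0 1;0.4 0.2 0 0 0 0 1"

```text
clock: 7.15
tool_pos: [0.4848, 0.1665, 0.2238]
orientation: [0.638, 0.77, -0.001, -0.0]
contact_force: [0.7, -1.1, -1.8]
finger_gap: 0.054
grip_force: 42.7
```

Request:
arm_command:
  deltas: "0 0 0 0 0 -10 1;0 0 0 0 0 -10 1;0 0 0 0 0 -10 1;0 0 0 0 0 -10 1;0 0 0 0 0 -10 1;0 0 0 0 0 -10 1;0 0 0 0 0 -10 1;0 0 0 0 0 -10 1"

```text
clock: 8.15
tool_pos: [0.485, 0.1638, 0.224]
orientation: [-0.007, 1.0, -0.001, -0.001]
contact_force: [-1.0, -0.4, -2.6]
finger_gap: 0.0539
grip_force: 42.7
```

```bash
python3 -c "
from h import *
to([.4817,.1688,.055])"
```

```text
t 8.15 pos [0.485  0.1638 0.224 ] yang 90.82 z [-0.001  -0.0022 -1.    ] F [-1.  -0.4 -2.6] gap 0.0539 gf 42.7 j [ 0.18  0.56 -0.84  1.89  0.52  0.93  0.68]
delta tool cm [ 0.31  0.54 16.89]
```

Request:
arm_command:
  deltas: "0.3 0.5 1.5 0 0 0 1;0 0 3 0 0 0 1;0 0 3.5 0 0 0 1;0 0 3 0 0 0 1;0 0 2.5 0 0 0 1;0 0 1.5 0 0 0 1;0 0 1 0 0 0 1;0 0 0.4 0 0 0 1"

```text
clock: 9.15
tool_pos: [0.4825, 0.1708, 0.0601]
orientation: [-0.005, 1.0, -0.0, 0.0]
contact_force: [-0.5, 0.1, -2.5]
finger_gap: 0.0539
grip_force: 42.7
```

```bash
python3 -c "
from h import *
to([.4817,.1688,.0535])
s=snap('scene');cv2.imwrite('pics/place.png',cv2.resize(s['color'][120:250,190:330],None,fx=4,fy=4,interpolation=cv2.INTER_CUBIC))"
```

```text
t 9.15 pos [0.4825 0.1708 0.0601] yang 90.56 z [ 0.e+00 -2.e-04 -1.e+00] F [-0.5  0.1 -2.5] gap 0.0539 gf 42.7 j [-0.    0.78 -0.6   2.03  0.8   0.59  0.41]
delta tool cm [ 0.08 -0.2   0.66]
```

View pics/place.png

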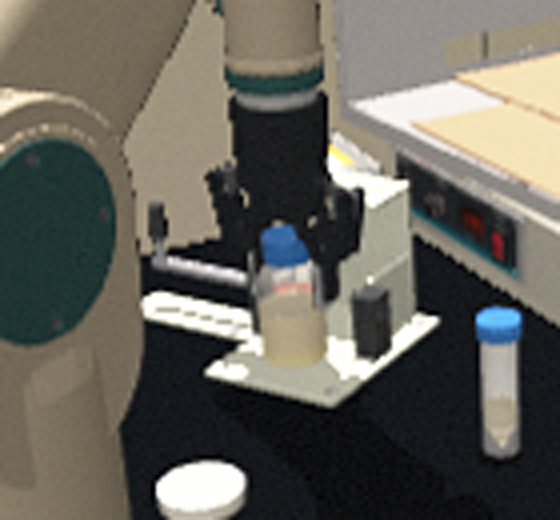

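The bottle hangs upright just above the sill, with its base at (295,355), left of the keeper at (372,320).

Request:
arm_command:
  deltas: "0 -0.2 0.3 0 0 0 1;0 0 0.2 0 0 0 1;0 0 0.1 0 0 0 1;0 0 0 0 0 0 1"

```text
clock: 9.7
tool_pos: [0.4826, 0.1688, 0.0544]
orientation: [-0.005, 1.0, 0.0, 0.0]
contact_force: [-0.2, -0.4, -1.6]
finger_gap: 0.0538
grip_force: 42.7
```

```bash
python3 -c "
from h import *
to([.4817,.1688,.0535])"
```

```text
t 9.7 pos [0.4826 0.1688 0.0544] yang 90.59 z [ 2.e-04  1.e-04 -1.e+00] F [-0.2 -0.4 -1.6] gap 0.0538 gf 42.7 j [-0.01  0.79 -0.59  2.03  0.81  0.58  0.41]
delta tool cm [ 0.09 -0.    0.09]
```

Request:
arm_command:
  deltas: "0 0 0.1 0 0 0 1;0 0 0.1 0 0 0 1;0 0 0 0 0 0 1"

```text
clock: 10.07
tool_pos: [0.4829, 0.1689, 0.0533]
orientation: [-0.005, 1.0, -0.0, 0.001]
contact_force: [-1.2, -0.7, 8.3]
finger_gap: 0.054
grip_force: 43.6
```

Request:
arm_command:
  deltas: "0 0 0 0 0 0 0.3;0 0 0 0 0 0 0;0 0 0 0 0 0 -0.5;0 0 0 0 0 0 -1;0 0 0 0 0 0 -1;0 0 0 0 0 0 -1"

```text
clock: 10.82
tool_pos: [0.4826, 0.1688, 0.0522]
orientation: [-0.005, 1.0, -0.0, -0.0]
contact_force: [0.2, -0.5, 0.3]
finger_gap: 0.0853
grip_force: 0.0
```

Request:
arm_command:
  deltas: "0 0 -1 0 0 0 -1;0 0 -2 0 0 0 -1;0 0 -3 0 0 0 -1;0 0 -3 0 0 0 -1;0 0 -3 0 0 0 -1;0 0 -2.5 0 0 0 -1;0 0 -1 0 0 0 -1;0 0 0 0 0 0 -1"

```text
clock: 11.82
tool_pos: [0.4828, 0.1687, 0.2077]
orientation: [-0.005, 1.0, 0.0, 0.001]
contact_force: [0.0, -0.7, -0.1]
finger_gap: 0.0851
grip_force: 0.0
```

```bash
python3 -c "
from h import *
to()
s=snap('top');w=world(s);h=cv2.cvtColor(s['color'],cv2.COLOR_BGR2HSV);S=snap('scene');H=cv2.cvtColor(S['color'],cv2.COLOR_BGR2HSV)
for q,g,box in((s,h,(200,290,190,245)),(S,H,(235,290,140,240))):
    m=(g[...,0]>95)&(g[...,0]<125)&(g[...,1]>120)&(g[...,2]>60);k=np.zeros_like(m);k[box[2]:box[3],box[0]:box[1]]=1;v,u=np.nonzero(m&k)
    print(len(u),len(u) and (ray(q,(u.min()+u.max())/2,(v.min()+v.max())/2,.108).round(4),u.min(),u.max(),v.min(),v.max()))
cv2.imwrite('pics/rel.png',cv2.resize(S['color'][120:250,190:330],None,fx=4,fy=4,interpolation=cv2.INTER_CUBIC))"
```

```text
t 11.82 pos [0.4828 0.1687 0.2077] yang 90.59 z [ 0.001  0.    -1.   ] F [ 0.  -0.7 -0.1] gap 0.0851 gf 0.0 j [ 0.15  0.58 -0.82  1.91  0.54  0.89  0.64]
20 (array([0.4685, 0.1724, 0.108 ]), np.int64(240), np.int64(247), np.int64(213), np.int64(218))
101 (array([0.4696, 0.1631, 0.108 ]), np.int64(256), np.int64(267), np.int64(179), np.int64(188))
```

View pics/rel.png

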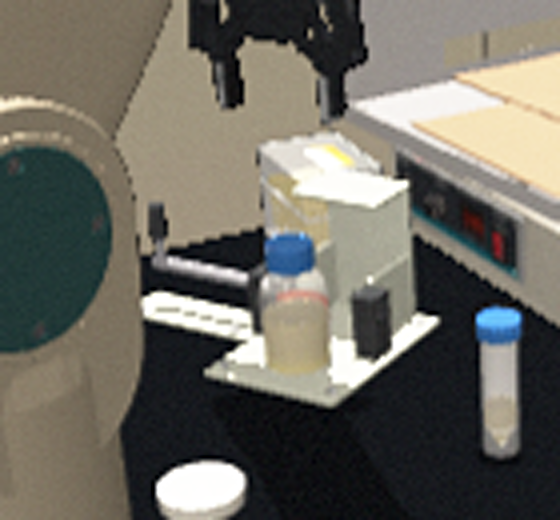

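The bottle stands upright on the sill with the gripper clear above it. Next I'll shut the fingers, back off toward the robot and tilt the tool 30° so that only the fingertips go under the roof.

Request:
arm_command:
  deltas: "1 0 0 0 0 0 0;2 0 0 0 0 0 1;2 0 0 0 0 0 1;1.2 0 0 0 0 0 1;0 0 0 0 -10 0 1;0 0 0 0 -10 0 1;0 0 0 0 -10 0 1;0 0 0 0 0 0 1"
  grip_force: 30

```text
clock: 12.92
tool_pos: [0.4272, 0.1598, 0.2047]
orientation: [-0.002, 0.981, -0.017, 0.192]
contact_force: [0.7, 0.7, 0.4]
finger_gap: 0.0002
grip_force: 0.0
```

```bash
python3 -c "
from h import *
to([.425,.1685,.03])"
```

```text
t 12.93 pos [0.4272 0.1598 0.2047] yang 89.89 z [ 0.3761 -0.0325 -0.926 ] F [0.7 0.7 0.4] gap 0.0002 gf 0.0 j [-0.21  0.34 -0.51  2.36  1.18  0.46 -0.17]
delta tool cm [ 6.76  1.47 16.07]
```

Request:
arm_command:
  deltas: "0 0.2 0 0 0 0 1;0.4 0.2 1.0 0 0 0 1;0.8 0.2 2.0 0 0 0 1;0.8 0.2 2.0 0 0 0 1;0.8 0.2 2.0 0 0 0 1;0.4 0 1.0 0 0 0 1;0 0 0 0 0 0 1"

```text
clock: 13.8
tool_pos: [0.4299, 0.1663, 0.1175]
orientation: [0.001, 0.981, -0.017, 0.191]
contact_force: [-0.1, 0.2, 0.9]
finger_gap: -0.0003
grip_force: 0.0
```

```bash
python3 -c "
from h import *
to([.425,.1685,.03])"
```

```text
t 13.8 pos [0.4299 0.1663 0.1175] yang 89.51 z [ 0.3751 -0.0331 -0.9264] F [-0.1  0.2  0.9] gap -0.0003 gf 0.0 j [-0.29  0.56 -0.46  2.44  1.78  0.51 -0.82]
delta tool cm [3.74 0.5  7.92]
```

Request:
arm_command:
  deltas: "0.4 0.1 0.9 0 0 0 1;0.6 0.1 1.4 0 0 0 1;0.6 0 1.4 0 0 0 1;0.6 0 1.4 0 0 0 1;0.4 0 1.0 0 0 0 1;0 0 0 0 0 0 1"

```text
clock: 14.55
tool_pos: [0.4266, 0.1666, 0.0495]
orientation: [0.003, 0.982, -0.015, 0.188]
contact_force: [0.0, -0.5, -0.2]
finger_gap: -0.0
grip_force: 0.0
```

```bash
python3 -c "
from h import *
to([.43,.1685,.03])"
```

```text
t 14.55 pos [0.4266 0.1666 0.0495] yang 89.37 z [ 0.3682 -0.0296 -0.9293] F [ 0.  -0.5 -0.2] gap -0.0 gf 0.0 j [ 0.02  0.94 -1.    2.47  1.85  1.04 -0.88]
delta tool cm [0.4  0.25 1.93]
```

Request:
arm_command:
  deltas: "0.2 0.2 0.6 0 0 0 1;0.2 0 0.7 0 0 0 1;0 0 0.2 0 0 0 1;0 0 0 0 0 0 1"

```text
clock: 15.05
tool_pos: [0.4308, 0.1681, 0.0374]
orientation: [-0.0, 0.981, -0.017, 0.193]
contact_force: [-0.0, 0.1, -0.2]
finger_gap: -0.0
grip_force: 0.0
```

```bash
python3 -c "
from h import *
to([.524,.1697,.033])
s=snap('top');cv2.imwrite('pics/push0.png',cv2.resize(s['color'][160:260,190:300],None,fx=5,fy=5,interpolation=cv2.INTER_CUBIC))"
```

```text
t 15.05 pos [0.4308 0.1681 0.0374] yang 89.68 z [ 0.3791 -0.033  -0.9248] F [-0.   0.1 -0.2] gap -0.0 gf 0.0 j [ 0.    0.98 -0.99  2.46  1.89  1.08 -0.9 ]
delta tool cm [-8.46  0.23  3.93]
```

View pics/push0.png

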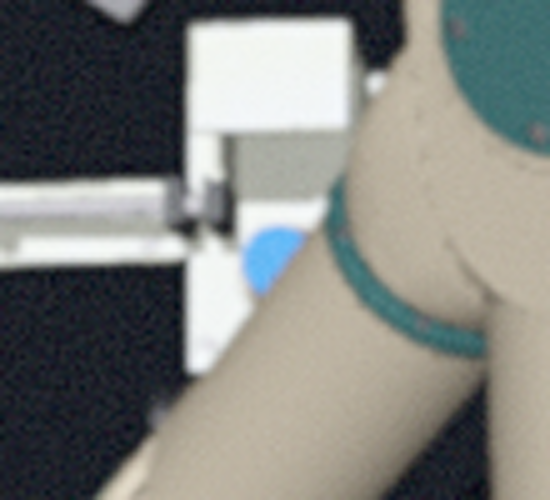

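The visible cap edges, left at (243,260) and top at (280,227), show the bottle still standing on the sill's middle line. The arm hides the rest of it.

Request:
arm_command:
  deltas: "-0.5 0 0.25 0 0 0 1;-0.5 0 0.25 0 0 0 1;-0.5 0 0.25 0 0 0 1;-0.5 0.05 0.25 0 0 0 1;-0.5 0 0.25 0 0 0 1;-0.5 0 0.25 0 0 0 1;-0.5 0.05 0.25 0 0 0 1;-0.5 0 0.25 0 0 0 1"

```text
clock: 16.1
tool_pos: [0.4754, 0.1686, 0.0333]
orientation: [0.0, 0.981, -0.016, 0.192]
contact_force: [-2.4, -0.7, 2.4]
finger_gap: -0.0001
grip_force: 1.2
```

```bash
python3 -c "
from h import *
to([.524,.1697,.033])"
```

```text
t 16.1 pos [0.4754 0.1686 0.0333] yang 89.62 z [ 0.3774 -0.0322 -0.9255] F [-2.4 -0.7  2.4] gap -0.0001 gf 1.2 j [ 0.06  0.98 -0.96  2.36  1.87  1.01 -0.75]
delta tool cm [-4.49  0.14  1.86]
```

Request:
arm_command:
  deltas: "-0.46 0 0.19 0 -1.5 0 1;-0.46 0.05 0.2 0 -1.5 0 1;-0.45 0 0.21 0 -1.5 0 1;-0.45 0.05 0.22 0 -1.5 0 1;-0.45 0 0.23 0 0 0 1;-0.45 0 0.23 0 0 0 1"

```text
clock: 16.85
tool_pos: [0.5055, 0.1695, 0.0336]
orientation: [-0.001, 0.97, -0.016, 0.243]
contact_force: [-1.8, -0.2, 0.5]
finger_gap: -0.0001
grip_force: 1.0
```

```bash
python3 -c "
from h import *
to([.524,.1697,.033])
s=snap('scene');cv2.imwrite('pics/push1.png',cv2.resize(s['color'][120:250,190:330],None,fx=4,fy=4,interpolation=cv2.INTER_CUBIC))"
```

```text
t 16.85 pos [0.5055 0.1695 0.0336] yang 89.63 z [ 0.4722 -0.0314 -0.8809] F [-1.8 -0.2  0.5] gap -0.0001 gf 1.0 j [ 0.04  1.01 -0.94  2.37  2.    1.1  -0.84]
delta tool cm [-1.61  0.03  0.92]
```

View pics/push1.png

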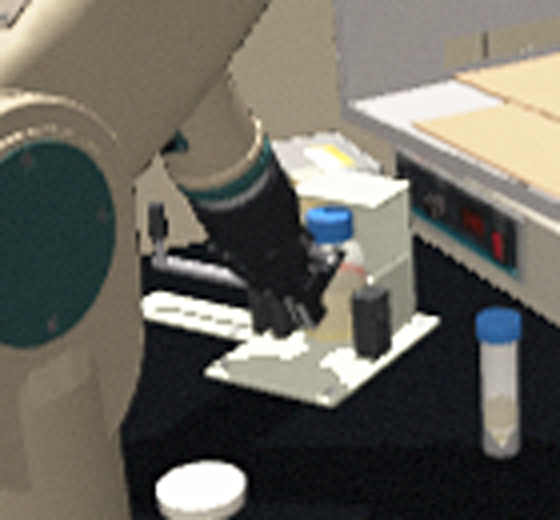

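The bottle is upright and entering the bay, with its cap at (330,222) about to pass under the roof. The hand is clear of the roof.

Request:
arm_command:
  deltas: "-0.35 0 0.19 0 0 0 1;-0.35 0 0.19 0 0 0 1;-0.35 0 0.19 0 0 0 1;-0.26 0 0.14 0 0 0 1;-0.18 0 0.09 0 0 0 1;0 0 0 0 0 0 1"

```text
clock: 17.65
tool_pos: [0.5223, 0.1693, 0.0336]
orientation: [-0.001, 0.97, -0.016, 0.244]
contact_force: [-0.3, 0.1, -0.2]
finger_gap: 0.0
grip_force: 0.4
```

Request:
arm_command:
  deltas: "-0.13 0 0.07 0 0 0 1;-0.13 0 0.07 0 0 0 1;0 0 0 0 0 0 1"

```text
clock: 18.02
tool_pos: [0.5251, 0.1693, 0.0336]
orientation: [-0.001, 0.97, -0.016, 0.244]
contact_force: [-0.8, -0.0, 0.4]
finger_gap: -0.0
grip_force: 0.7
```

Request:
arm_command:
  deltas: "-0.13 0 0.07 0 0 0 1;-0.13 0 0.07 0 0 0 1;0 0 0 0 0 0 1"

```text
clock: 18.4
tool_pos: [0.5281, 0.1692, 0.0336]
orientation: [-0.001, 0.97, -0.016, 0.244]
contact_force: [-1.5, -0.2, 0.9]
finger_gap: -0.0001
grip_force: 0.7
```

```bash
python3 -c "
from h import *
to()"
```

```text
t 18.4 pos [0.5281 0.1692 0.0336] yang 89.61 z [ 0.4724 -0.0315 -0.8808] F [-1.5 -0.2  0.9] gap -0.0001 gf 0.7 j [ 0.06  1.01 -0.92  2.32  1.99  1.06 -0.77]
```

Request:
arm_command:
  deltas: "-0.13 0 0.07 0 0 0 1;0 0 0 0 0 0 1;-0.13 0 0.07 0 0 0 1;0 0 0 0 0 0 1"

```text
clock: 18.9
tool_pos: [0.531, 0.1692, 0.0336]
orientation: [-0.001, 0.97, -0.016, 0.243]
contact_force: [-1.7, -0.2, 0.5]
finger_gap: 0.0001
grip_force: 0.8
```

```bash
python3 -c "
from h import *
to()
s=snap('scene');cv2.imwrite('pics/push2.png',cv2.resize(s['color'][120:250,190:330],None,fx=4,fy=4,interpolation=cv2.INTER_CUBIC))"
```

```text
t 18.9 pos [0.531  0.1692 0.0336] yang 89.61 z [ 0.4723 -0.0315 -0.8809] F [-1.7 -0.2  0.5] gap 0.0001 gf 0.8 j [ 0.07  1.01 -0.92  2.31  1.99  1.06 -0.76]
```

Request:
arm_command:
  deltas: "-0.13 0 0.07 0 0 0 1;0 0 0 0 0 0 1;-0.13 0 0.07 0 0 0 1;0 0 0 0 0 0 1"

```text
clock: 19.45
tool_pos: [0.5325, 0.1689, 0.0329]
orientation: [-0.001, 0.97, -0.016, 0.242]
contact_force: [-6.2, -1.3, -0.5]
finger_gap: -0.0002
grip_force: 2.5
```

Request:
arm_command:
  deltas: "0.5 0 -0.3 0 0 0 1;1 0 -0.5 0 0 0 1;1 0 -1.5 0 0 0 1;0 0 -3 0 0 0 1;0 0 -4 0 0 0 1;0 0 -4 0 3 0 1;0 0 -3 0 5 0 1;0 0 -1 0 5 0 1"

```text
clock: 20.45
tool_pos: [0.4315, 0.1751, 0.178]
orientation: [-0.0, 0.991, -0.016, 0.133]
contact_force: [1.1, -0.7, -0.6]
finger_gap: 0.0
grip_force: 0.0
```

Request:
arm_command:
  deltas: "0 0 -1 0 5 0 1;0 0 -2 0 5 0 1;0 0 -2 0 4 0 1;0 0 -2 0 1 0 1;0 0 0 0 0 0 1"

```text
clock: 21.08
tool_pos: [0.4241, 0.1772, 0.2457]
orientation: [0.003, 1.0, -0.016, 0.003]
contact_force: [0.1, 0.5, -0.3]
finger_gap: -0.0
grip_force: 0.0
```

```bash
python3 -c "
from h import *
to([.519,.375,.25])
S=snap('scene');H=cv2.cvtColor(S['color'],cv2.COLOR_BGR2HSV);m=(H[...,0]>95)&(H[...,0]<125)&(H[...,1]>110)&(H[...,2]>50);k=np.zeros_like(m);k[140:240,235:300]=1
v,u=np.nonzero(m&k);print(len(u),u.min(),u.max(),v.min(),v.max());w=world(S)
c=np.nanmedian(w[v,u],0);print(c, ray(S,(u.min()+u.max())/2,(v.min()+v.max())/2,.106), ray(S,(u.min()+u.max())/2,v.max(),.096))
q=w[v,u];print(np.nanpercentile(q,[2,10,90,98],axis=0).round(4))
cv2.imwrite('pics/in.png',np.hstack([cv2.resize(S['color'][120:250,190:330],None,fx=3,fy=3,interpolation=cv2.INTER_CUBIC),cv2.resize(snap('top')['color'][140:270,170:300],None,fx=3,fy=3,interpolation=cv2.INTER_CUBIC)]))"
```

```text
t 21.07 pos [0.4241 0.1772 0.2457] yang 89.64 z [ 0.0053 -0.0326 -0.9995] F [ 0.1  0.5 -0.3] gap -0.0 gf 0.0 j [ 0.31  0.59 -1.2   1.98  0.67  1.06  0.36]
delta tool cm [-9.37 19.81 -1.03]
72 271 281 171 178
[0.55303015 0.16417845 0.10670076] [0.55837597 0.1669819  0.106     ] [0.55265179 0.16391604 0.096     ]
[[0.5457 0.1545 0.0938]
 [0.5476 0.1559 0.0979]
 [0.5649 0.1777 0.117 ]
 [0.5705 0.1812 0.1187]]
```

Request:
arm_command:
  deltas: "-0.5 1.5 0 -1.9 0 0 1;-1 3 0 0 0 0 1;-1.5 3.5 0 0 0 0 1;-1.5 3.5 0 0 0 0 1;-1.5 3.5 0 0 0 0 1;-1.5 2.8 0 0 0 0 1;-1.5 1.8 0 0 0 0 1;-0.4 0.2 0 0 0 0 1"

```text
clock: 22.18
tool_pos: [0.5193, 0.3759, 0.2434]
orientation: [0.003, 1.0, 0.001, 0.001]
contact_force: [-0.9, -0.2, 0.4]
finger_gap: 0.0
grip_force: 0.0
```

```bash
python3 -c "
from h import *
to([.519,.378,.08])"
```

```text
t 22.18 pos [0.5193 0.3759 0.2434] yang 89.7 z [ 0.0016  0.002  -1.    ] F [-0.9 -0.2  0.4] gap 0.0 gf 0.0 j [-0.12  0.81 -1.06  1.51  0.73  1.25  0.29]
delta tool cm [ 0.06  0.18 16.34]
```

Request:
arm_command:
  deltas: "0 0.4 1.5 0 0 0 1;0 0 3 0 0 0 1;0 0 3.5 0 0 0 1;0 0 3 0 0 0 1;0 0 2.5 0 0 0 1;0 0 1.8 0 0 0 1;0 0 1 0 0 0 1;0 0 0 0 0 0 1"

```text
clock: 23.18
tool_pos: [0.5201, 0.3782, 0.0813]
orientation: [0.003, 1.0, 0.0, 0.001]
contact_force: [0.5, 0.6, 0.3]
finger_gap: 0.0005
grip_force: 0.0
```

```bash
python3 -c "
from h import *
to([.5205,.262,.08])"
```

```text
t 23.18 pos [0.5201 0.3782 0.0813] yang 89.63 z [ 2.9e-03  8.0e-04 -1.0e+00] F [0.5 0.6 0.3] gap 0.0005 gf 0.0 j [-0.17  0.98 -0.93  1.64  0.91  1.    0.15]
delta tool cm [ -0.11 -11.62   0.13]
```

Now I'll push along −y, in 1 cm rows first and smaller ones near the stop.

Request:
arm_command:
  deltas: "0 -0.7 0 0 0 0 1;0 -1 0 0 0 0 1;0 -1 0 0 0 0 1;0 -1 0 0 0 0 1;0 -1 0 0 0 0 1;0 -1 0 0 0 0 1;0 -1 0 0 0 0 1;0 -1 0 0 0 0 1"

```text
clock: 24.18
tool_pos: [0.5199, 0.3006, 0.0816]
orientation: [0.003, 1.0, 0.001, 0.002]
contact_force: [2.2, 3.8, 0.7]
finger_gap: 0.0001
grip_force: 1.6
```

Request:
arm_command:
  deltas: "0 -0.8 0 0 0 0 1;0 -0.6 0 0 0 0 1;0 -0.5 0 0 0 0 1;0 -0.4 0 0 0 0 1;0 -0.3 0 0 0 0 1;0 0 0 0 0 0 1"

```text
clock: 24.92
tool_pos: [0.5193, 0.2745, 0.0813]
orientation: [0.003, 1.0, -0.0, 0.001]
contact_force: [1.5, 1.4, 0.4]
finger_gap: 0.0001
grip_force: 0.6
```

```bash
python3 -c "
from h import *
to([.5205,.262,.08])"
```

```text
t 24.93 pos [0.5193 0.2745 0.0813] yang 89.61 z [ 2.5e-03 -3.0e-04 -1.0e+00] F [1.5 1.4 0.4] gap 0.0001 gf 0.6 j [ 0.01  0.93 -0.94  1.81  0.94  0.92  0.2 ]
delta tool cm [-0.13 -1.25  0.13]
```

Request:
arm_command:
  deltas: "-0.1 -0.4 0 0 0 0 1;0 -0.3 0 0 0 0 1;0 -0.2 0 0 0 0 1;0 0 0 0 0 0 1"

```text
clock: 25.42
tool_pos: [0.5193, 0.2704, 0.0816]
orientation: [0.002, 1.0, 0.004, 0.001]
contact_force: [-0.1, 10.1, -5.4]
finger_gap: -0.0004
grip_force: 5.0
```

Request:
arm_command:
  deltas: "0 -0.2 0 0 0 0 1;0 -0.1 0 0 0 0 1;0 0 0 0 0 0 1"

```text
clock: 25.8
tool_pos: [0.5193, 0.2704, 0.0818]
orientation: [0.001, 1.0, 0.007, 0.001]
contact_force: [0.9, 15.1, -9.6]
finger_gap: 0.0001
grip_force: 7.5
```

Request:
arm_command:
  deltas: "0 0.6 0 0 0 0 1;0 1.5 0 0 0 0 1;0 1.5 -2 0 0 0 1;0 1 -4 0 0 0 1;0 1 -4 0 0 0 1;0 0 -4 0 0 0 1;0 0 -1 0 0 0 1"

```text
clock: 26.68
tool_pos: [0.5209, 0.32, 0.2342]
orientation: [0.003, 1.0, 0.001, 0.003]
contact_force: [0.8, 0.2, -0.3]
finger_gap: 0.0002
grip_force: 0.0
```

```bash
python3 -c "
from h import *
to([.5205,.262,.08])
s=snap('top');w=world(s);V,U=np.mgrid[:400,:640]
P=w[(w[...,2]>.07)&(w[...,2]<.115)&(w[...,0]>.49)&(w[...,0]<.545)&(w[...,1]>.215)&(w[...,1]<.36)];print('knob',len(P),np.nanmedian(P,0),P.min(0),P.max(0))
S=snap('scene');W=world(S)
P=W[(W[...,2]>.075)&(W[...,2]<.115)&(W[...,0]>.49)&(W[...,0]<.545)&(W[...,1]>.215)&(W[...,1]<.36)];print('knobS',len(P),len(P) and np.nanmedian(P,0))
cv2.imwrite('pics/end.png',np.hstack([cv2.resize(x['color'][a:a+95,b:b+95],None,fx=4.2,fy=4.2,interpolation=cv2.INTER_CUBIC) for x,a,b in((S,145,215),(s,155,185))]))"
```

```text
t 26.68 pos [0.5209 0.32   0.2342] yang 89.61 z [ 0.0063  0.002  -1.    ] F [ 0.8  0.2 -0.3] gap 0.0002 gf 0.0 j [-0.01  0.78 -1.07  1.62  0.73  1.19  0.32]
delta tool cm [ 0.1  -5.83 15.41]
knob 43 [0.51891791 0.24611313 0.10044645] [0.51310535 0.23659077 0.07012614] [0.52672994 0.25515798 0.10841209]
knobS 42 [0.51844934 0.24545416 0.09393793]
```

View pics/end.png

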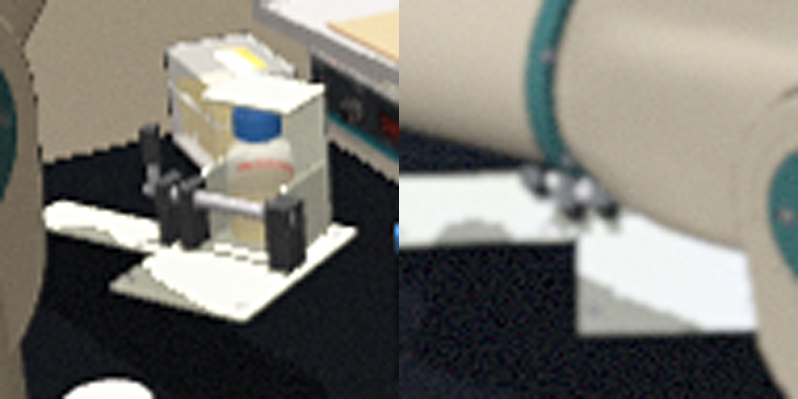

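The bottle stands in the bay and the bolt is across the mouth with its tip at the keeper (285,215). I need the actual travel, so I'll compare the knob against the first images.

```bash
python3 -c "
from h import *
for n in('scene','top'):
    for D in (dict(np.load(n+'0.npz')),snap(n)):
        w=world(D);P=w[(w[...,2]>.08)&(w[...,2]<.115)&(w[...,0]>.49)&(w[...,0]<.545)&(w[...,1]>.215)&(w[...,1]<.38)];print(n,len(P),np.nanmean(P,0).round(4),P.min(0).round(3),P.max(0).round(3))
        g=(w[...,2]>.088)&(w[...,2]<.11)&(w[...,0]>.48)&(w[...,0]<.55)&(w[...,1]>.2)&(w[...,1]<.38);v,u=np.nonzero(g);print('   px',u.mean().round(2),v.mean().round(2),u.min(),u.max(),ray(D,(u.min()+u.max())/2,v.mean(),.097).round(4))
"
```

```text
scene 36 [0.5186 0.3371 0.0937] [0.511 0.331 0.08 ] [0.529 0.346 0.107]
   px 228.6 172.56 227 231 [0.5211 0.3378 0.097 ]
scene 37 [0.5196 0.2459 0.0953] [0.511 0.239 0.081] [0.529 0.258 0.107]
   px 250.14 176.5 248 252 [0.5234 0.2494 0.097 ]
top 42 [0.5187 0.3385 0.0984] [0.513 0.332 0.081] [0.526 0.345 0.111]
   px 181.53 198.41 179 185 [0.5201 0.3386 0.097 ]
top 37 [0.5194 0.2468 0.1004] [0.514 0.24  0.081] [0.527 0.255 0.111]
   px 215.94 197.5 213 219 [0.5208 0.2479 0.097 ]
```

Request:
arm_command:
  deltas: "0 -0.5 2 0 0 0 1;0 -0.5 4 0 0 0 1;0 -0.5 4 0 0 0 1;0 0 3.5 0 0 0 1;0 0 2 0 0 0 1;0 0 1 0 0 0 1;0 0 0 0 0 0 1"

```text
clock: 27.75
tool_pos: [0.5206, 0.3044, 0.0663]
orientation: [0.003, 1.0, 0.0, 0.001]
contact_force: [-0.1, 0.6, 0.4]
finger_gap: 0.0001
grip_force: 0.0
```

Request:
arm_command:
  deltas: "0 -0.8 0 0 0 0 1;0 -0.8 0 0 0 0 1;0 -0.8 0 0 0 0 1;0 -0.6 0 0 0 0 1;0 -0.4 0 0 0 0 1;0 -0.2 0 0 0 0 1;0 0 0 0 0 0 1"

```text
clock: 28.62
tool_pos: [0.5208, 0.271, 0.0669]
orientation: [0.003, 1.0, 0.003, 0.002]
contact_force: [1.3, 5.0, -3.5]
finger_gap: -0.0
grip_force: 2.6
```

Request:
arm_command:
  deltas: "0 -0.3 0 0 0 0 1;0 -0.3 0 0 0 0 1;0 -0.3 0 0 0 0 1;0 0 0 0 0 0 1"

```text
clock: 29.12
tool_pos: [0.5207, 0.271, 0.0674]
orientation: [0.0, 1.0, 0.012, 0.003]
contact_force: [3.5, 21.0, -16.4]
finger_gap: -0.0001
grip_force: 10.6
```

```bash
python3 - <<'E'
from h import *
to()
# rear end of bar vs knob, and front extent, from the first images (bar z 48, x .521)
D=dict(np.load("top0.npz"));w=world(D)
P=w[(w[...,2]>.042)&(w[...,2]<.062)&(abs(w[...,0]-.521)<.008)&(w[...,1]>.24)&(w[...,1]<.38)];print('bar0 top',len(P),np.sort(P[:,1])[-6:].round(4))
D=dict(np.load("scene0.npz"));w=world(D)
P=w[(w[...,2]>.036)&(w[...,2]<.062)&(abs(w[...,0]-.519)<.012)&(w[...,1]>.24)&(w[...,1]<.38)];print('bar0 scene',len(P),np.sort(P[:,1])[-8:].round(4))
# keeper and guide faces
for n in("top","scene"):
    D=dict(np.load(n+"0.npz"));w=world(D);P=w[(w[...,2]>.056)&(w[...,2]<.068)&(abs(w[...,0]-.521)<.01)]
    y=P[:,1];a=y[(y>.09)&(y<.16)];b=y[(y>.19)&(y<.255)];print(n,np.percentile(a,[3,50,97]).round(4),np.percentile(b,[3,50,97]).round(4))
E
```

```text
t 29.12 pos [0.5207 0.271  0.0674] yang 89.96 z [ 0.0056  0.0231 -0.9997] F [  3.5  21.  -16.4] gap -0.0001 gf 10.6 j [ 0.02  0.94 -0.92  1.83  0.97  0.88  0.2 ]
bar0 top 151 [0.3364 0.3374 0.3376 0.3385 0.3448 0.3476]
bar0 scene 87 [0.3403 0.3405 0.3417 0.342  0.3432 0.3471 0.3475 0.3476]
top [0.1144 0.125  0.1338] [0.2051 0.2275 0.2442]
scene [0.1141 0.1215 0.1338] [0.2056 0.2265 0.2404]
```

The bar's rear end started at y ≈ 0.347, so the bolt began about 9 mm along its travel. Its tip is now about 18 mm inside the keeper, at a hard stop that holds against 21 N, so it is home. I'll retreat and hand in.

Request:
arm_command:
  deltas: "0 0.8 0 0 0 0 1;0 1.5 0 0 0 0 1;0 1.5 -2 0 0 0 1;0 1 -4 0 0 0 1;0 0 -4 0 0 0 1;0 0 -4 0 0 0 1;0 0 -2 0 0 0 1;0 0 0 0 0 0 1"

```text
clock: 30.12
tool_pos: [0.5206, 0.3074, 0.2274]
orientation: [0.003, 1.0, 0.001, 0.002]
contact_force: [0.3, 0.5, -0.4]
finger_gap: 0.0002
grip_force: 0.0
```

```bash
python3 -c "
from h import *
to()
w=world(snap('scene'));P=w[(w[...,2]>.08)&(w[...,2]<.115)&(w[...,0]>.49)&(w[...,0]<.545)&(w[...,1]>.215)&(w[...,1]<.38)];print(P.mean(0))
print(arm.sign_off())"
```

```text
t 30.12 pos [0.5206 0.3074 0.2274] yang 89.61 z [ 0.005   0.0013 -1.    ] F [ 0.3  0.5 -0.4] gap 0.0002 gf 0.0 j [ 0.01  0.78 -1.07  1.64  0.73  1.17  0.33]
[0.52000443 0.24624254 0.09469397]
the job is handed in; nothing more can be done
None
```

I handed the job in at about 30 s: the bottle stands against the bay's back wall under the roof, the bolt is at its hard stop with its tip about 18 mm inside the keeper by measurement, and the arm touched no bystander that I could see.

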